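# Hitch the ball coupler to its stand and latch it

## Task

Pick up the ball coupler, lower its socket on to the ball of the stand and press it straight down, with its latch lever still up, past its stiff spring detents until its rim sits fully home on the collar under the ball. Then press the latch lever all the way down and let go, leaving the coupler latched on the ball. Feel your way and press gently, with no more than about 35 N, and leave the other things where they are.

Things in the scene. Friction and masses are not known exactly. Their poses are not given: they have to be found in the camera images.
- coupler: Ball coupler head, loose, plain aluminium, 0.4 to 0.7 kg: a round cup standing mouth down, 44 mm across, 36 mm tall, with a square drawbar stub (16 mm wide, z 13 to 27 mm) reaching 53 mm from the cup's axis, and a forked latch lever on its roof. Origin: on the cup's axis in the plane of its rim (underside); z up through the roof, -x along the drawbar stub.
- cup_grip (a point): Point on the cup's axis, 25 mm above the rim, midway between two upright flats to grip across: they stand at coupler y = +-21 mm (42 mm apart), are 26 mm wide in x and reach from z 4 to 34 mm.
- cup_mouth (a point): Centre of the cup's mouth, in the rim plane: a funnel 37 mm wide narrowing to a 28 mm bore at 5 mm depth. Two spring detents in the bore squeeze the ball over the last 10.5 mm before home: a stiff push fit, about 8 to 15 N down while it moves, more than it weighs; let go in it, or under side load, it stays askew (15 N on the lowered lever pad helps to level it). Only the last 3 mm ease. Press with 35 N at most.
- stand: Ball stand, fixed: base plate 80 x 80 x 10 mm, a sleeve 30 mm across and an upright post with a 25 mm ball on top. Origin: underside of the plate, on the axis of post and ball, z up. A flat collar 44 mm across sits under the ball, its top 14 mm below the ball's centre; the coupler is home with its rim on the collar. The ball's height differs each time: see sleeve_top.
- sleeve_top (a point): Centre of the sleeve's top, on the post's axis, 40 mm above the table. The post is clamped in it at a different height each time, rigid: the ball's centre is 60 to 100 mm above the table (not reported, find it by feel or sight), so the coupler's rim when home is 46 to 86 mm above the table.
- latch_lever (a joint): Lever angle in rad: 0 raised (starts at 0 to 0.05), 0.65 fully down, level, at its stop. Hinge along coupler y at coupler x -19, z 40 mm; it reaches 42 mm to +x over the roof, 28 mm wide, 5 mm thick; raised, its tip is 68 mm over the rim. It stays where left; pressing its pad takes 2 to 6 N. It drives a bolt under the ball, so goes fully down only with the coupler home.
- lever_pad (a point): Middle of the upper face of the lever's ribbed pad (16 x 28 mm), 34 mm from the hinge; at coupler x about +7 mm, z 63 mm when raised and x +15 mm, z 42.5 mm when down. Press here from above with closed fingers.
- home_pin (a joint): Travel in m of the spring pin in the middle of the coupler's roof, pushed up by the ball: 0 = no ball near; it begins to move 8 mm before home and reads 0.008 with the rim on the collar, when its 6 mm wide top stands 4 mm above the roof (at 0 it is hidden in the roof). Weak spring, under 0.6 N.
- weight_1: Bystander: beige calibration weight with a grip knob, 31 mm across, 50 mm tall. Origin at the centre of its underside.
- coupling_hub_a: Bystander: round aluminium coupling hub, 44 mm across, 27 mm tall. Origin at the centre of its underside.
- bearing_6202: Bystander: ball bearing ring, 35 mm across, 11 mm tall. Origin at the centre of its underside.
- spare_star_knob: Bystander: black star knob with a threaded stud, 36 mm across, 37 mm tall. Origin at the centre of its underside.
- tape_roll: Bystander: roll of black tape lying flat, 69 mm across, 19 mm tall. Origin at the centre of its underside.
- fuse_carton: Bystander: small white carton, 42 x 62 x 22 mm. Origin at the centre of its underside.
- coupling_spider: Bystander: star-shaped coupling insert lying flat, 36 mm across, 10 mm tall. Origin at the centre of its underside.
Mind the look-alikes: they are no part of the job. Leave any turquoise look-alike of the stand alone.

How it is judged:
By the outcome, as a careful person would: the job done as asked, in the order asked, and still so for the second after the job is handed in, with the robot touching nothing.
It also fails if it takes over 69 s, if anything falls off the work surface, if the arm or the gripper's body presses on something with over 40 N, if the wrist force passes 120 N, or if a joint passes its speed limit or range.

## Robot

A 6-joint arm with a two-finger parallel gripper is mounted at the origin on a cart in front of the work surface, level with it; the furniture and walls round the work are solid. World frame = base frame: x ahead of the robot, y to its left, z up, the work surface at z = 0. Lengths are in m, angles in rad, forces in N, time in s.
With the tool pointing down it reaches from about 0.35 to 0.975 m from the base axis. Payload 4.9 kg.
Tool frame: the origin (TCP) lies between the finger pads; the fingertips stand 22 mm ahead of it and the grasp point (between the pads) lies 3 mm ahead of it; z points along the fingers, y is the line along which they close (so a half turn about z gives the same grasp; the last joint's range is limited). The gripper opens to 85 mm and grips with 20 to 120 N. Pads are 22 mm wide; open, the fingers measure 114 mm over their backs; the gripper's body (76 mm by 85 mm) begins 54 mm behind the grasp point. The pads swing forward as they close: fully open they stand 13 mm farther back than shut.
Start: joints at [1.076, 0.053, 1.613, -0, 1.476, -0.119], TCP at [0.229, 0.581, 0.253] pointing down, gripper open.
Joint ranges: [-3.01, 3.01], [-1.01, 2.22], [0.06, 2.58], [-1.02, 4.17], [0.09, 2.62], [-3.14, 3.14]. Speed limits (rad/s): [2.57, 2.57, 3.14, 3.14, 3.14, 3.14].

## Interface

Orientations are given as a unit quaternion [w, x, y, z].
In Python, from plant import state, grab_frame, get_calibration, job_done, recognise, regions_of gives the robot as it stands.
- The arm moves only by the tool apply_moves, never from a script. Its argument "targets" is a list of rows, each an object with "translation": the shift along the tool's x, y, z normalised to -1 to 1, where 1 is 100 mm, a list of three; "twist": the turn about the tool's z normalised to -1 to 1, where 1 is 0.1 rad; "hand": the opening, from 0 (shut) to 1 (fully open). A call has 1 to 8 rows; each row shifts and turns the commanded pose from where the row before left it, along the tool's axes as they then stand; what a row does not reach is not made up. A row lasts 1/10 s, in which the tool goes at most 50 mm and 8.59 degrees, less where a joint would pass 70% of its speed; a pose out of reach is approached as far as the arm can. A call with a number of a shift or a turn outside -1 to 1 is refused whole. A call with a gripper value outside its range is refused whole. The fingers move at their own pace and stop on an object; the grip force is fixed at half the most. Time passes only in rows, so rows that do not move let the fingers close. It gives the time, the measured TCP pose, the force, the opening and the grip force at its end, in the units of the state.
- state(): the state, without advancing time (a new reading comes with each control period).
- grab_frame(name): name is "scene" or "top" or "wrist"; returns the picture (480x640x3 uint8, red, green, blue); there is no depth.
- get_calibration(name): a dict with "camera_matrix" (3x3 intrinsics, pixels), "D" ([k1, k2, p1, p2, k3] as OpenCV has them; the pictures are not rectified), "pose" (4x4, takes a point from camera to world coordinates). Camera axes: x right, y up, looking along -z (the intrinsics and any distortion apply to the point x, -y, -z); pixel columns grow to the right and rows downward; lengths in m; the calibration is good to about 2 mm. A picture is of the moment at which its call begins: read the wrist's pose just before it. get_calibration takes no time and is no camera call; for the wrist camera it gives the pose at the moment of the call.
- job_done(): hands the job in; it is judged then, once.
Trained networks look in the newest picture that a camera, given by its name, has taken for a name from the list of things; names that differ only in an ending like _2 or _b are one class to them, and where a whole thing is asked for, a point or a joint stands for the part that bears it (a point fixed in the world has none). Each returns a list of dicts, best first, with "score" (0 to 1); they miss things now and then, are a little off and sometimes report something else, mostly with a low value. They report only what shows in the picture. A call takes as long as a camera call. They do not tell look-alikes from the thing itself.
- recognise(camera, query): "point" ([x, y, z] in m, in world coordinates, good to about 4 mm: the middle of the surface that is visible of it).
- regions_of(camera, query): "pixels" (480x640 bool, what is visible of it).
The state is a dict: "time": time; "joint_pos": joint angles; "joint_vel": joint speeds; "joint_efforts": joint torques, N m; "tool_pos": TCP position; "tool_rot": TCP orientation; "contact_force": force on the tool from outside, world axes, zero at the start; "ft_torque": the same for the moment, N m; "gripper_width": opening from 0.0 (shut) to 1.0 (fully open); "grasp_force": force on a finger pad.
Only numpy, scipy, OpenCV 4.12 (cv2) and the standard library are available. Lean on these libraries where they do the work, as an engineer would, in place of code of your own. Each camera call takes 0.05 s, during which the arm holds its last target. There are 200 camera calls.

## Working session

There is one attempt and no reset: what is moved stays moved. The work goes in short steps, Python scripts to look and compute and a tool call to move; the robot and the scene stay as the last step left them, time stands still between calls to the robot, and variables do not carry over. Pictures are saved under pics/ and viewed, at most 10 in all, crops included, and the job is handed in when it is done.

Besides the shell and the picture viewer there is one more tool, called after "Call:" as name([rows], argument=value, ...), one row to a line, values as JSON. apply_moves: Moves the arm, as the interface text tells. Its arguments: {"type":"object","properties":{"targets":{"type":"array"}},"required":["targets"]}

```bash
mkdir -p pics; cat > h.py <<'E'
import numpy as np, cv2
from plant import *
def save(n,cam,img=None):
    im=grab_frame(cam) if img is None else img
    cv2.imwrite(f'pics/{n}.png',im[:,:,::-1]); return im
def ray(cam,uv,c=None):
    c=c or get_calibration(cam);K=np.array(c['camera_matrix']);T=np.array(c['pose'])
    p=cv2.undistortPoints(np.array([[uv]],float),K,np.array(c['D'],float))[0,0]
    d=T[:3,:3]@np.array([p[0],-p[1],-1]);return T[:3,3],d/np.linalg.norm(d)
def atz(cam,uv,z):
    o,d=ray(cam,uv);return o+d*(z-o[2])/d[2]
def proj(cam,P):
    c=get_calibration(cam);T=np.linalg.inv(np.array(c['pose']));q=(T[:3,:3]@np.array(P,float).T).T+T[:3,3]
    q=q*[1,-1,-1];return cv2.projectPoints(q,np.zeros(3),np.zeros(3),np.array(c['camera_matrix']),np.array(c['D'],float))[0][:,0]
E
python3 - <<'E'
from h import *
a=save('s1','scene');b=save('t1','top')
for cam in('scene','top'):
  for q in('coupler','stand','latch_lever'):
    print(cam,q,[(np.round(r['point'],3).tolist(),round(r['score'],2)) for r in recognise(cam,q)[:3]])
s=state();print(s['time'],s['tool_pos'],s['tool_rot'],s['contact_force'],s['gripper_width'])
for cam in('scene','top'): print(np.round(get_calibration(cam)['pose'],3).tolist())
E
```

```text
scene coupler [([0.477, 0.198, 0.034], 0.68)]
scene stand [([0.485, -0.252, 0.01], 0.85), ([0.674, -0.369, 0.012], 0.62), ([0.452, 0.371, 0.01], 0.35)]
scene latch_lever [([0.54, 0.363, 0.013], 0.69), ([0.456, 0.37, 0.006], 0.35)]
top coupler [([0.475, 0.206, 0.038], 0.83)]
top stand [([0.493, -0.242, 0.013], 0.87)]
top latch_lever [([0.484, 0.201, 0.056], 0.68)]
0.4 [0.22934791 0.5813047  0.25313274] [-4.77796106e-05  1.86802246e-01  9.82397524e-01 -1.53776073e-04] [ 0.46332297 -0.06388579  0.03349374] 1.0032688201259925
[[0.433, 0.686, -0.585, -0.304], [-0.901, 0.332, -0.279, -0.404], [0.003, 0.648, 0.762, 1.208], [0.0, 0.0, 0.0, 1.0]]
[[-0.087, 0.973, -0.214, 0.3], [-0.996, -0.084, 0.022, 0.024], [0.003, 0.215, 0.977, 1.38], [0.0, 0.0, 0.0, 1.0]]
```

View pics/s1.png

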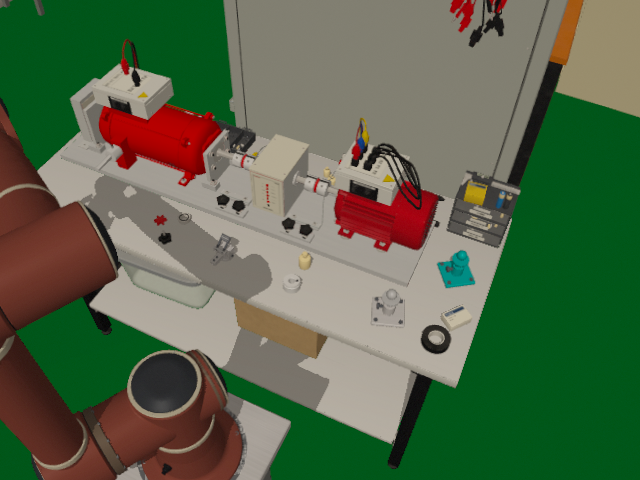

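View pics/t1.png

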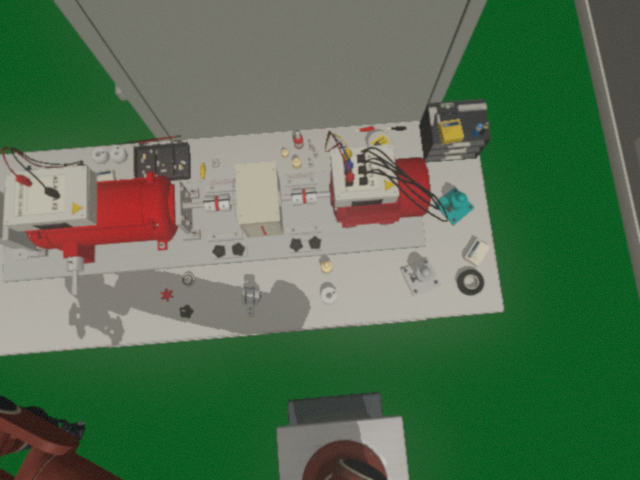

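The coupler is at scene (225,248) and top (252,297), with its stub pointing roughly toward the robot. The grey stand is at scene (388,305) and top (420,275), and the turquoise one at (457,265) is the look-alike. I'll move over the coupler now.

Call:
apply_moves([
  {"translation": [-0.4, -0.29, 0], "twist": 0, "hand": 1},
  {"translation": [-0.4, -0.29, 0], "twist": 0, "hand": 1},
  {"translation": [-0.4, -0.29, 0], "twist": 0, "hand": 1},
  {"translation": [-0.4, -0.29, 0], "twist": 0, "hand": 1},
  {"translation": [-0.4, -0.29, 0], "twist": 0, "hand": 1},
  {"translation": [-0.4, -0.29, 0], "twist": 0, "hand": 1},
  {"translation": [-0.4, -0.29, 0], "twist": 0, "hand": 1},
  {"translation": [-0.4, -0.29, 0], "twist": 0, "hand": 1},
])

```text
time: 1.2
tool_pos: [0.4426, 0.2463, 0.2537]
tool_rot: [0.0, 0.187, 0.982, 0.0]
contact_force: [0.6, 0.8, 0.6]
gripper_width: 0.998
grasp_force: 0.0
```

```bash
python3 - <<'E'
from h import *
s=state();print(s['time'],s['tool_pos'],s['tool_rot'])
c=get_calibration('wrist');print(np.round(c['pose'],3).tolist())
save('w1','wrist')
for q in('coupler','latch_lever'):
    print(q,[(np.round(r['point'],3).tolist(),round(r['score'],2)) for r in recognise('wrist',q)[:3]])
E
```

```text
1.2 [0.44261904 0.24632986 0.25366946] [4.26702102e-04 1.86724125e-01 9.82412251e-01 2.96225951e-04]
[[0.367, -0.897, -0.247, 0.38], [0.93, 0.354, 0.097, 0.27], [0.0, -0.265, 0.964, 0.375], [0.0, 0.0, 0.0, 1.0]]
coupler [([0.478, 0.202, 0.036], 0.81), ([0.487, 0.198, 0.056], 0.37)]
latch_lever []
```

View pics/w1.png

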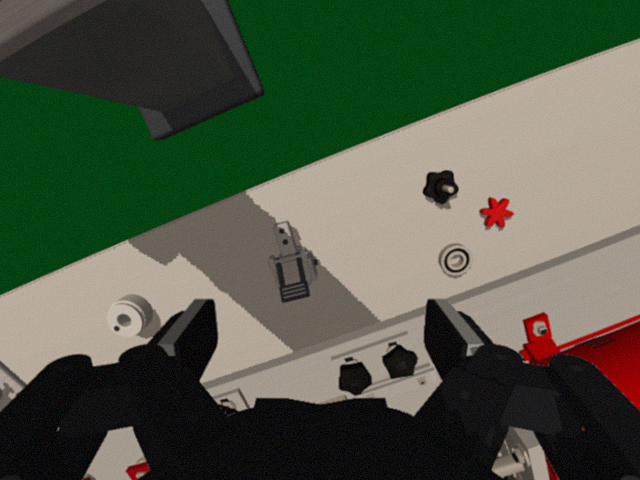

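The coupler is at about (290,262) with the stub end at (281,222) and the pad at (294,293). I'll zoom in for its axis.

```bash
python3 - <<'E'
from h import *
im=cv2.imread('pics/w1.png')[205:315,235:345]
cv2.imwrite('pics/w1c.png',cv2.resize(im,(770,770),interpolation=cv2.INTER_CUBIC)[:600])
E
```

```text
(no output)
```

View pics/w1c.png

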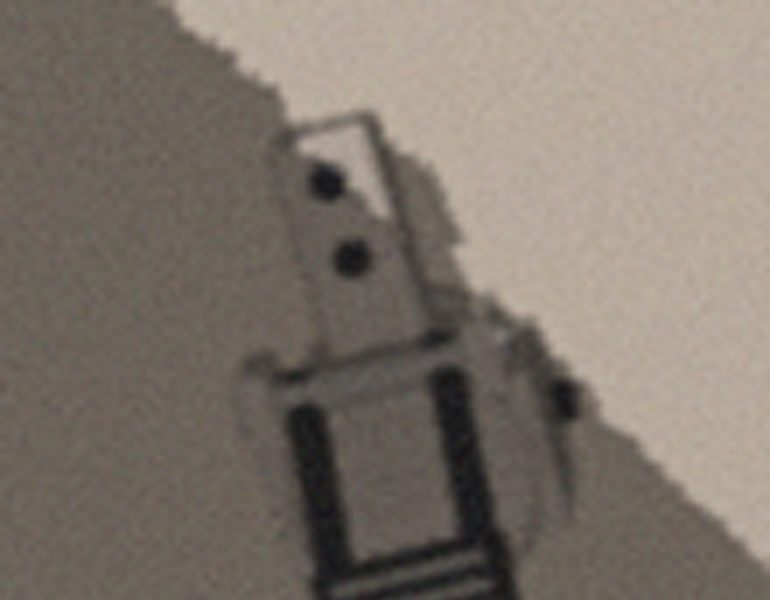

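```bash
python3 - <<'E'
from h import *
f=lambda u,v,z:atz('wrist',(235+u/7,205+v/7),z)
L0,L1=f(285,135,.027),f(318,350,.027);R0,R1=f(372,112,.027),f(425,315,.027);h1,h2=f(327,182,.027),f(352,259,.027)
for n,a,b in(('L',L0,L1),('R',R0,R1),('h',h1,h2)):
  d=b-a;print(n,np.round(a,4),np.degrees(np.arctan2(d[1],d[0])),np.linalg.norm(d))
d=L0-R0;print('end',np.degrees(np.arctan2(d[1],d[0]))-90,np.linalg.norm(d))
m=(L0+R0)/2
for a in(0,2,4,-2,-6):
  a=np.radians(a);u=np.array([np.cos(a),np.sin(a),0]);v=np.array([-u[1],u[0],0]);o=m+.053*u;o[2]=0
  P=[o-.053*u+[0,0,.027]+s*.008*v for s in(1,-1)]+[o-.019*u+[0,0,.043]+s*.014*v for s in(1,-1)]+[o+.007*u+[0,0,.063]]+[o+s*.021*v+[0,0,.034]-.013*u for s in(1,-1)]
  print(np.degrees(a),o,(np.round((proj('wrist',P)-[235,205])*7)).tolist())
E
```

```text
L [0.4323 0.2011 0.027 ] -15.12966224621864 0.03276991757291612
R [0.4339 0.2142 0.027 ] -8.716132732259068 0.03133560938907306
h [0.441 0.204 0.027] -5.741095065252449 0.012067683030071762
end -186.9222614398298 0.013145226787916842
0.0 [0.48612477 0.20762822 0.        ] [[379.0, 103.0], [278.0, 144.0], [503.0, 330.0], [322.0, 400.0], [476.0, 577.0], [566.0, 332.0], [301.0, 434.0]]
2.0 [0.48609249 0.20947789 0.        ] [[378.0, 102.0], [279.0, 145.0], [510.0, 323.0], [331.0, 400.0], [490.0, 572.0], [573.0, 324.0], [312.0, 435.0]]
4.0 [0.48599567 0.21132531 0.        ] [[378.0, 100.0], [280.0, 147.0], [516.0, 317.0], [339.0, 399.0], [504.0, 566.0], [579.0, 315.0], [322.0, 435.0]]
-2.0 [0.48609249 0.20577854 0.        ] [[380.0, 105.0], [277.0, 142.0], [497.0, 336.0], [312.0, 399.0], [462.0, 582.0], [559.0, 340.0], [290.0, 432.0]]
-6.000000000000001 [0.48583443 0.20208821 0.        ] [[381.0, 109.0], [276.0, 138.0], [483.0, 347.0], [295.0, 398.0], [433.0, 591.0], [544.0, 354.0], [269.0, 429.0]]
```

Call:
apply_moves([
  {"translation": [-0.285, -0.135, 0], "twist": 0, "hand": 1},
  {"translation": [-0.285, -0.135, 0], "twist": 0, "hand": 1},
  {"translation": [0, 0, 0.4], "twist": -0.8, "hand": 1},
  {"translation": [0, 0, 0.4], "twist": -0.8, "hand": 1},
  {"translation": [0, 0, 0.3], "twist": -0.76, "hand": 1},
  {"translation": [0, 0, 0], "twist": 0, "hand": 1},
])

```text
time: 1.95
tool_pos: [0.4809, 0.2024, 0.1379]
tool_rot: [-0.005, 0.069, 0.998, -0.001]
contact_force: [-0.7, 0.1, -0.1]
gripper_width: 0.995
grasp_force: 0.0
```

```bash
python3 - <<'E'
from h import *
s=state();print(s['time'],s['tool_pos'],s['tool_rot'])
save('w2','wrist')
print([(np.round(r['point'],3).tolist(),round(r['score'],2)) for r in recognise('wrist','coupler')[:3]])
a=np.radians(-8);u=np.array([np.cos(a),np.sin(a),0]);v=np.array([-u[1],u[0],0]);o=np.array([.4856,.2002,0])
P=[o-.053*u+[0,0,.027]+s*.008*v for s in(1,-1)]+[o-.022*u+[0,0,.027]+s*.008*v for s in(1,-1)]+[o+.007*u+[0,0,.063]+s*.014*v for s in(1,-1)]
print(np.round(proj('wrist',P)).tolist())
E
```

```text
1.95 [0.48091884 0.20235015 0.13786597] [-0.00507289  0.06914842  0.99759237 -0.00149148]
[([0.482, 0.199, 0.037], 0.6)]
[[329.0, 173.0], [305.0, 173.0], [329.0, 219.0], [306.0, 219.0], [340.0, 276.0], [294.0, 276.0]]
```

View pics/w2.png

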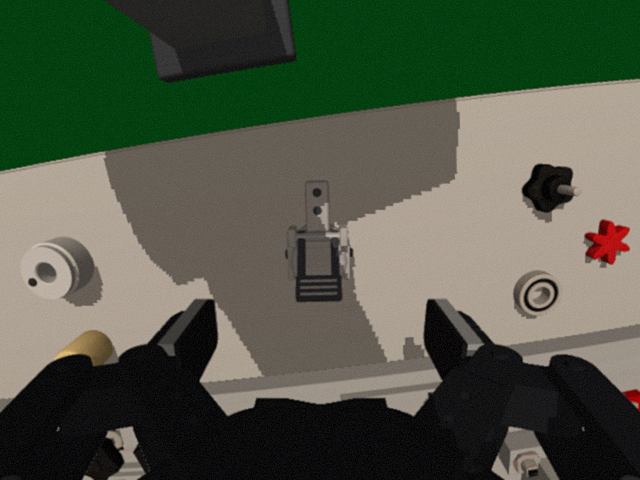

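```bash
python3 - <<'E'
from h import *
s=state();print(s['time'],s['tool_pos'],s['tool_rot'])
im=save('w3','wrist')
a=np.radians(-8);u=np.array([np.cos(a),np.sin(a),0]);v=np.array([-u[1],u[0],0]);o=np.array([.4856,.2002,0])
P=[o-.053*u+[0,0,.027]+s*.008*v for s in(1,-1)]+[o-.022*u+[0,0,.027]+s*.008*v for s in(1,-1)]+[o+.0065*u+[0,0,.063]+s*.014*v for s in(1,-1)]
q=proj('wrist',P);print(np.round(q).tolist())
im=im.copy()
for p in q: cv2.circle(im,tuple(int(round(x*8)) for x in p),8,(255,0,0),-1,shift=3)
save('w3c','',cv2.resize(im[150:320,240:400],(560,595),interpolation=cv2.INTER_CUBIC))
E
```

```text
2.05 [0.48461712 0.20306776 0.14360181] [-3.03840003e-04  6.98910980e-02  9.97554581e-01  1.66981534e-05]
[[328.0, 171.0], [305.0, 171.0], [328.0, 216.0], [305.0, 216.0], [339.0, 273.0], [293.0, 273.0]]
```

View pics/w3c.png

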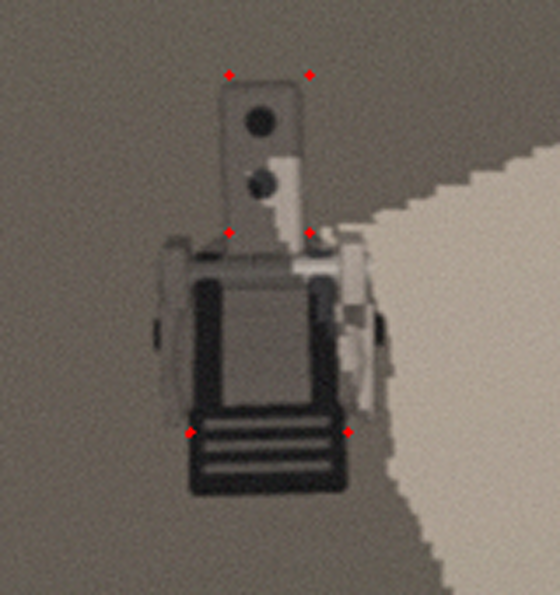

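The model overlay fits within 2–3 mm, with the real part slightly further along +x and the yaw about −6.6°. I'll correct for that, descend and grip.

Call:
apply_moves([
  {"translation": [-0.034, -0.028, 0.4], "twist": -0.24, "hand": 1},
  {"translation": [0, 0, 0.4], "twist": 0, "hand": 1},
  {"translation": [0, 0, 0.36], "twist": 0, "hand": 1},
  {"translation": [0, 0, 0], "twist": 0, "hand": 1},
  {"translation": [0, 0, 0], "twist": 0, "hand": 0},
  {"translation": [0, 0, 0], "twist": 0, "hand": 0},
  {"translation": [0, 0, 0], "twist": 0, "hand": 0},
  {"translation": [0, 0, 0], "twist": 0, "hand": 0},
])

```text
time: 2.9
tool_pos: [0.4904, 0.1995, 0.0306]
tool_rot: [0.003, 0.058, 0.998, 0.001]
contact_force: [-1.1, -0.3, 7.0]
gripper_width: 0.484
grasp_force: 61.0
```

Call:
apply_moves([
  {"translation": [0, 0, 0], "twist": 0, "hand": 0},
  {"translation": [0, 0, 0], "twist": 0, "hand": 0},
])

```text
time: 3.1
tool_pos: [0.4905, 0.1995, 0.0306]
tool_rot: [0.003, 0.058, 0.998, 0.001]
contact_force: [-1.2, 0.9, 6.3]
gripper_width: 0.482
grasp_force: 61.0
```

Call:
apply_moves([
  {"translation": [0, 0, -0.3], "twist": 0, "hand": 0},
  {"translation": [0, 0, -0.45], "twist": 0, "hand": 0},
  {"translation": [0, 0, -0.45], "twist": 0, "hand": 0},
  {"translation": [0, 0, -0.45], "twist": 0, "hand": 0},
  {"translation": [0, 0, 0], "twist": 0, "hand": 0},
  {"translation": [0, 0, 0], "twist": 0, "hand": 0},
])

```text
time: 3.7
tool_pos: [0.488, 0.1988, 0.1929]
tool_rot: [0.001, 0.058, 0.998, 0.0]
contact_force: [0.2, -0.9, -7.5]
gripper_width: 0.475
grasp_force: 64.4
```

```bash
python3 - <<'E'
from h import *
s=state();print(s['time'],s['tool_pos'],s['tool_rot'],s['contact_force'],s['gripper_width'],s['grasp_force'])
b=save('w4','wrist')
for cam in('scene','top'):
  grab_frame(cam)
  r=regions_of(cam,'stand')
  for x in r[:2]:
    m=x['pixels'];ys,xs=np.nonzero(m);print(cam,round(x['score'],2),xs.min(),xs.max(),ys.min(),ys.max(),xs.mean(),ys.mean())
a=cv2.imread('pics/s1.png')[275:335,358:418];t=cv2.imread('pics/t1.png')[250:300,395:445]
out=np.hstack([cv2.resize(a,(400,400),interpolation=3),cv2.resize(t,(400,400),interpolation=3)])
cv2.imwrite('pics/st.png',out)
E
```

```text
3.7 [0.48795041 0.19883703 0.19288323] [7.29914944e-04 5.78810836e-02 9.98323195e-01 2.15356451e-04] [ 0.17195145 -0.89879481 -7.48819341] 0.47500554194679206 64.364755153656
scene 0.85 439 473 251 287 456.39204545454544 270.8602272727273
scene 0.83 371 403 290 326 387.996963562753 310.01214574898785
top 0.93 441 472 188 224 455.6984993178718 205.58390177353343
top 0.9 401 439 258 295 420.1664804469274 276.39888268156426
```

View pics/st.png

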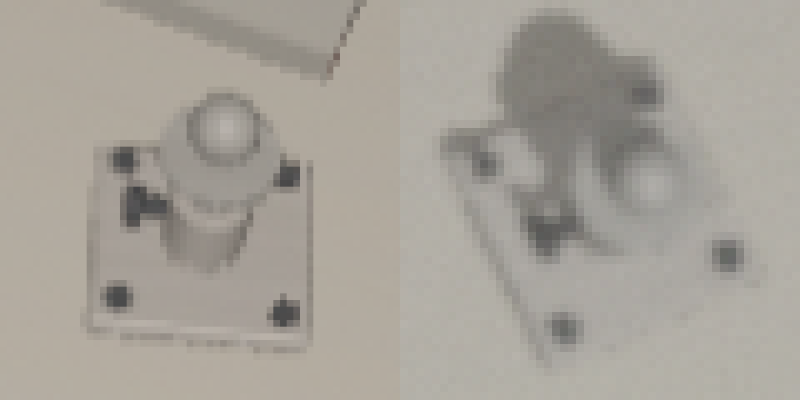

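```bash
python3 - <<'E'
from h import *
print('base',atz('scene',(388.45,310.5),.011),atz('top',(420.7,276.3),.011))
o1,d1=ray('scene',(391.75,294.2));o2,d2=ray('top',(426.2,272.9))
A=np.stack([d1,-d2],1);t=np.linalg.lstsq(A,o2-o1,rcond=None)[0];print('ball',o1+d1*t[0],o2+d2*t[1])
b=(atz('scene',(388.45,310.5),.011)+atz('top',(420.7,276.3),.011))/2
for z in(.06,.07,.08,.09,.1):
  P=[[b[0],b[1],z]];print(z,proj('scene',P),proj('top',P))
E
```

```text
base [ 0.49889973 -0.25178351  0.011     ] [ 0.50006424 -0.2522148   0.011     ]
ball [ 0.49655946 -0.2519756   0.08297842] [ 0.49693362 -0.2525773   0.08316339]
0.06 [[391.02235633 298.87665476]] [[424.1156404  273.45382162]]
0.07 [[391.52829774 296.45672354]] [[424.85417062 272.80030906]]
0.08 [[392.03951227 294.00927762]] [[425.60362501 272.13711901]]
0.09 [[392.55607506 291.53388105]] [[426.36424753 271.4640351 ]]
0.1 [[393.07806249 289.03008948]] [[427.13628947 270.78083448]]
```

Call:
apply_moves([
  {"translation": [-0.115, -0.4, 0], "twist": 0, "hand": 0},
  {"translation": [-0.115, -0.48, 0], "twist": 0, "hand": 0},
  {"translation": [-0.115, -0.48, 0], "twist": 0, "hand": 0},
  {"translation": [-0.115, -0.48, 0], "twist": 0, "hand": 0},
  {"translation": [-0.115, -0.48, 0], "twist": 0, "hand": 0},
  {"translation": [-0.115, -0.48, 0], "twist": 0, "hand": 0},
  {"translation": [-0.115, -0.48, 0], "twist": 0, "hand": 0},
  {"translation": [-0.115, -0.48, 0], "twist": 0, "hand": 0},
])

```text
time: 4.75
tool_pos: [0.5351, -0.187, 0.1905]
tool_rot: [-0.001, 0.058, 0.998, 0.001]
contact_force: [1.4, 0.6, -5.8]
gripper_width: 0.481
grasp_force: 64.5
```

Call:
apply_moves([
  {"translation": [-0.1, -0.48, 0], "twist": 0, "hand": 0},
  {"translation": [0, -0.11, 0], "twist": 0, "hand": 0},
  {"translation": [0, 0, 0], "twist": 0, "hand": 0},
  {"translation": [0, 0, 0], "twist": 0, "hand": 0},
  {"translation": [0, 0, 0], "twist": 0, "hand": 0},
])

```text
time: 5.25
tool_pos: [0.5388, -0.2435, 0.1914]
tool_rot: [-0.001, 0.057, 0.998, 0.001]
contact_force: [0.2, 0.1, -5.8]
gripper_width: 0.482
grasp_force: 64.8
```

```bash
python3 - <<'E'
from h import *
s=state();print(s['time'],s['tool_pos'],s['tool_rot'],s['contact_force'],s['ft_torque'],s['gripper_width'])
save('w5','wrist')
E
```

```text
5.25 [ 0.53878556 -0.24352845  0.19138788] [-6.79797212e-04  5.71581042e-02  9.98364726e-01  6.02779478e-04] [ 0.16787023  0.07669828 -5.81527183] [ 0.01609731 -0.04074298  0.01312274] 0.48205091716811627
```

View pics/w5.png

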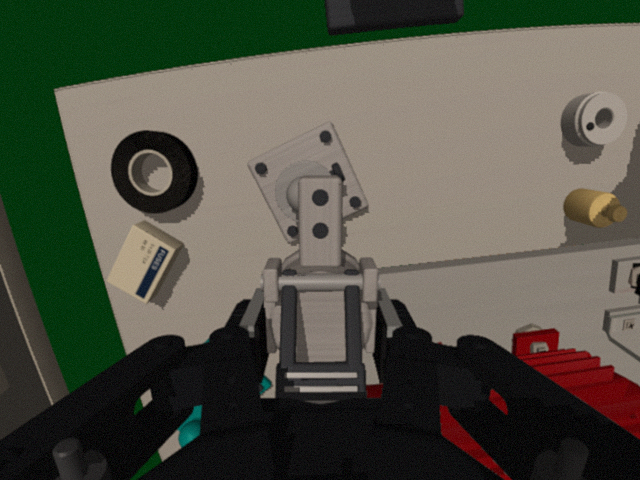

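The picture shows the grey stand's plate holes at (326,136), (261,168), (292,231) and (355,202). The held stub's top face has corners (300,177) and (341,178), with holes at (320,197) and (320,231).

```bash
python3 - <<'E'
from h import *
from scipy.spatial.transform import Rotation as Ro
s=state();p=np.array(s['tool_pos']);q=s['tool_rot'];R=Ro.from_quat([q[1],q[2],q[3],q[0]]).as_matrix()
print('base',atz('wrist',(308.5,184.25),.011))
for z in (p[2]-.0306+.027,p[2]-.0276+.027):
  for n,uv in(('end',(320.5,177.5)),('h1',(320.5,197)),('h2',(320.5,231)),('cl',(300,177)),('cr',(341,178))):
    print(n,np.round(R.T@(atz('wrist',uv,z)-p)*1e3,1))
print(np.round(R,4).tolist())
E
```

```text
base [ 0.4996875  -0.24956356  0.011     ]
end [57.3 -0.5  3.7]
h1 [50.4 -0.5  3.6]
h2 [37.9 -0.5  3.6]
cl [57.4 -7.7  3.7]
cr [57.1  6.8  3.7]
end [57.5 -0.5  0.7]
h1 [50.8 -0.5  0.7]
h2 [38.6 -0.5  0.6]
cl [57.7 -7.5  0.7]
cr [57.3  6.6  0.7]
[[-0.9935, 0.1138, -0.0009], [0.1138, 0.9935, 0.0009], [0.001, 0.0008, -1.0]]
```

Call:
apply_moves([
  {"translation": [0.35, -0.115, 0], "twist": 0, "hand": 0},
  {"translation": [0, 0, 0.2], "twist": 0, "hand": 0},
  {"translation": [0, 0, 0.3], "twist": 0, "hand": 0},
  {"translation": [0, 0, 0], "twist": 0, "hand": 0},
  {"translation": [0, 0, 0], "twist": 0, "hand": 0},
  {"translation": [0, 0, 0], "twist": 0, "hand": 0},
])

```text
time: 5.9
tool_pos: [0.5041, -0.2525, 0.1442]
tool_rot: [0.001, 0.057, 0.998, -0.001]
contact_force: [-0.7, -0.1, -4.6]
gripper_width: 0.476
grasp_force: 64.7
```

```bash
python3 - <<'E'
from h import *
s=state();print(s['time'],s['tool_pos'],s['contact_force'])
a=save('s2','scene');b=save('t2','top');save('w6','wrist')
out=np.hstack([cv2.resize(a[265:340,350:425],(400,400),interpolation=3),cv2.resize(b[245:305,390:450],(400,400),interpolation=3)])
save('st2','',out)
E
```

```text
5.9 [ 0.50410321 -0.25251931  0.14422519] [-0.68148256 -0.13267592 -4.58280097]
```

View pics/st2.png

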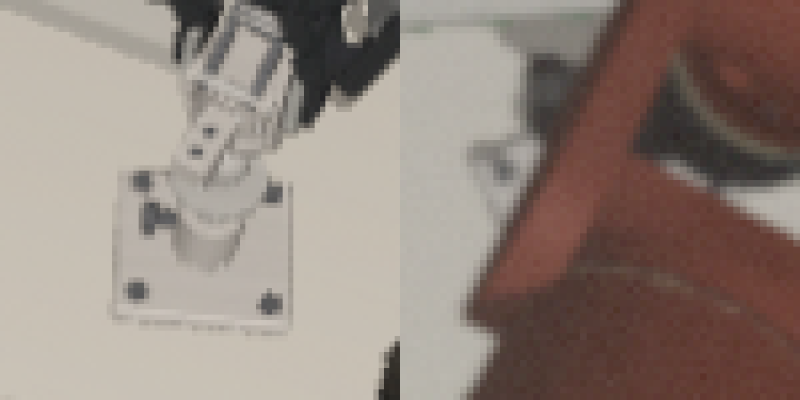

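The coupler hangs just above the ball in the scene view. I'll descend in small steps, watching the force.

Call:
apply_moves([
  {"translation": [0.01, 0.01, 0.08], "twist": 0, "hand": 0},
  {"translation": [0, 0, 0.08], "twist": 0, "hand": 0},
  {"translation": [0, 0, 0.05], "twist": 0, "hand": 0},
  {"translation": [0, 0, 0], "twist": 0, "hand": 0},
  {"translation": [0, 0, 0], "twist": 0, "hand": 0},
])

```text
time: 6.55
tool_pos: [0.5018, -0.2512, 0.1208]
tool_rot: [-0.0, 0.058, 0.998, 0.0]
contact_force: [-0.6, -0.0, -5.7]
gripper_width: 0.479
grasp_force: 64.8
```

Call:
apply_moves([
  {"translation": [0, 0, 0.03], "twist": 0, "hand": 0},
  {"translation": [0, 0, 0.03], "twist": 0, "hand": 0},
  {"translation": [0, 0, 0], "twist": 0, "hand": 0},
  {"translation": [0, 0, 0], "twist": 0, "hand": 0},
])

```text
time: 6.95
tool_pos: [0.502, -0.2513, 0.1152]
tool_rot: [-0.0, 0.058, 0.998, 0.0]
contact_force: [0.4, -0.3, -5.5]
gripper_width: 0.478
grasp_force: 64.8
```

Call:
apply_moves([
  {"translation": [0, 0, 0.03], "twist": 0, "hand": 0},
  {"translation": [0, 0, 0.03], "twist": 0, "hand": 0},
  {"translation": [0, 0, 0], "twist": 0, "hand": 0},
  {"translation": [0, 0, 0], "twist": 0, "hand": 0},
])

```text
time: 7.35
tool_pos: [0.5023, -0.2509, 0.1091]
tool_rot: [0.0, 0.058, 0.998, 0.0]
contact_force: [2.2, 3.0, -6.6]
gripper_width: 0.48
grasp_force: 64.9
```

Call:
apply_moves([
  {"translation": [-0.008, 0.014, 0], "twist": 0, "hand": 0},
  {"translation": [0, 0, 0.02], "twist": 0, "hand": 0},
  {"translation": [0, 0, 0], "twist": 0, "hand": 0},
  {"translation": [0, 0, 0], "twist": 0, "hand": 0},
])

```text
time: 7.75
tool_pos: [0.5029, -0.2498, 0.1071]
tool_rot: [-0.0, 0.058, 0.998, 0.0]
contact_force: [-0.4, 2.8, -4.9]
gripper_width: 0.48
grasp_force: 64.9
```

Call:
apply_moves([
  {"translation": [0, 0.01, 0.02], "twist": 0, "hand": 0},
  {"translation": [0, 0, 0.02], "twist": 0, "hand": 0},
  {"translation": [0, 0, 0], "twist": 0, "hand": 0},
  {"translation": [0, 0, 0], "twist": 0, "hand": 0},
])

```text
time: 8.15
tool_pos: [0.5041, -0.2497, 0.1045]
tool_rot: [0.001, 0.058, 0.998, -0.001]
contact_force: [0.6, 0.1, 1.4]
gripper_width: 0.476
grasp_force: 65.6
```

Call:
apply_moves([
  {"translation": [0, 0, 0.02], "twist": 0, "hand": 0},
  {"translation": [0, 0, 0.02], "twist": 0, "hand": 0},
  {"translation": [0, 0, 0], "twist": 0, "hand": 0},
  {"translation": [0, 0, 0], "twist": 0, "hand": 0},
])

```text
time: 8.55
tool_pos: [0.5045, -0.2496, 0.0995]
tool_rot: [0.002, 0.058, 0.998, -0.001]
contact_force: [6.9, -1.8, -3.7]
gripper_width: 0.479
grasp_force: 65.3
```

Call:
apply_moves([
  {"translation": [0, 0, 0.02], "twist": 0, "hand": 0},
  {"translation": [0, 0, 0], "twist": 0, "hand": 0},
  {"translation": [0, 0, 0], "twist": 0, "hand": 0},
])

```text
time: 8.85
tool_pos: [0.5038, -0.2495, 0.0973]
tool_rot: [0.001, 0.058, 0.998, -0.001]
contact_force: [5.8, -1.6, -1.7]
gripper_width: 0.478
grasp_force: 65.3
```

Call:
apply_moves([
  {"translation": [-0.02, -0.006, 0], "twist": 0, "hand": 0},
  {"translation": [0, 0, 0.02], "twist": 0, "hand": 0},
  {"translation": [0, 0, 0], "twist": 0, "hand": 0},
  {"translation": [0, 0, 0], "twist": 0, "hand": 0},
])

```text
time: 9.25
tool_pos: [0.5042, -0.2496, 0.097]
tool_rot: [-0.002, 0.058, 0.998, 0.001]
contact_force: [-6.8, 2.7, 12.5]
gripper_width: 0.482
grasp_force: 67.2
```

Call:
apply_moves([
  {"translation": [0, 0, 0.02], "twist": 0, "hand": 0},
  {"translation": [0, 0, 0], "twist": 0, "hand": 0},
  {"translation": [0, 0, 0], "twist": 0, "hand": 0},
])

```text
time: 9.55
tool_pos: [0.5043, -0.2497, 0.0969]
tool_rot: [-0.002, 0.058, 0.998, 0.001]
contact_force: [-11.8, 6.2, 22.9]
gripper_width: 0.481
grasp_force: 68.4
```

Call:
apply_moves([
  {"translation": [0.015, 0.006, 0], "twist": 0, "hand": 0},
  {"translation": [0, 0, 0], "twist": 0, "hand": 0},
  {"translation": [0, 0, 0], "twist": 0, "hand": 0},
])

```text
time: 9.85
tool_pos: [0.5041, -0.2496, 0.097]
tool_rot: [-0.0, 0.058, 0.998, -0.0]
contact_force: [-5.1, 3.7, 18.4]
gripper_width: 0.484
grasp_force: 67.7
```

```bash
python3 - <<'E'
from h import *
s=state();print(s['time'],s['tool_pos'],s['tool_rot'],s['contact_force'],s['ft_torque'])
b=save('w7','wrist');a=save('s3','scene')
out=np.hstack([cv2.resize(b[165:405,220:420],(500,600),interpolation=3),cv2.resize(a[265:340,360:397],(300,600),interpolation=3)])
save('w7c','',out)
E
```

```text
9.85 [ 0.50414035 -0.24961013  0.09699424] [-1.74230422e-04  5.77323265e-02  9.98332039e-01 -2.97539479e-04] [-5.08655765  3.67585553 18.39722032] [0.74717804 1.0589712  0.01376009]
```

View pics/w7c.png

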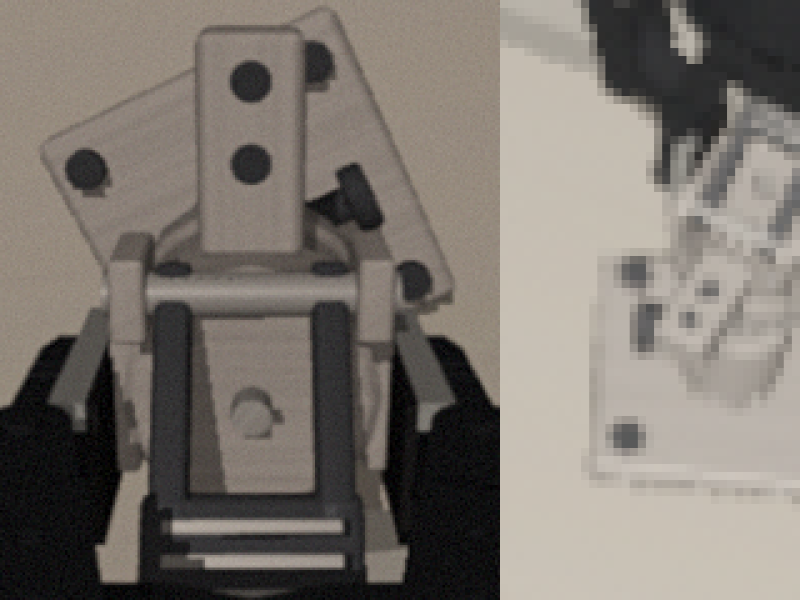

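The pin stands proud at (252,412) and the cup met a rigid stop at the expected home height. I'll unload the spring force, let go and back off.

Call:
apply_moves([
  {"translation": [0.009, 0.004, -0.02], "twist": 0, "hand": 0},
  {"translation": [0, 0, -0.015], "twist": 0, "hand": 0},
  {"translation": [0, 0, 0], "twist": 0, "hand": 0},
])

```text
time: 10.25
tool_pos: [0.5037, -0.2494, 0.0973]
tool_rot: [0.001, 0.058, 0.998, -0.001]
contact_force: [3.6, -2.0, 0.4]
gripper_width: 0.476
grasp_force: 65.5
```

Call:
apply_moves([
  {"translation": [0, 0, 0], "twist": 0, "hand": 0.8},
  {"translation": [0, 0, 0], "twist": 0, "hand": 0.8},
  {"translation": [0, 0, 0], "twist": 0, "hand": 0.8},
  {"translation": [0, 0, 0], "twist": 0, "hand": 0.8},
  {"translation": [0, 0, -0.3], "twist": 0, "hand": 0.8},
  {"translation": [0, 0, -0.4], "twist": 0, "hand": 0.8},
  {"translation": [0, 0, -0.2], "twist": 0, "hand": 0},
  {"translation": [0, 0, 0], "twist": 0, "hand": 0},
])

```text
time: 11.05
tool_pos: [0.5047, -0.2498, 0.1913]
tool_rot: [0.003, 0.058, 0.998, -0.002]
contact_force: [0.5, -0.6, 0.9]
gripper_width: 0.473
grasp_force: 0.0
```

Call:
apply_moves([
  {"translation": [0, 0, 0], "twist": 0, "hand": 0},
  {"translation": [0, 0, 0], "twist": 0, "hand": 0},
  {"translation": [0, 0, 0], "twist": 0, "hand": 0},
  {"translation": [0, 0, 0], "twist": 0, "hand": 0},
])

```text
time: 11.45
tool_pos: [0.5022, -0.2482, 0.1852]
tool_rot: [-0.001, 0.058, 0.998, 0.001]
contact_force: [-0.1, 0.1, -0.2]
gripper_width: -0.001
grasp_force: 0.0
```

```bash
python3 - <<'E'
from h import *
s=state();p=np.array(s['tool_pos']);print(s['time'],p,s['tool_rot'],s['contact_force'],s['gripper_width'])
b=save('w8','wrist')
a=np.radians(-6.6);u=np.array([np.cos(a),np.sin(a),0]);v=np.array([-u[1],u[0],0])
o=np.array([.5006,-.2497,.0664])
P=[o-.053*u+[0,0,.027]+k*.008*v for k in(1,-1)]+[o-.019*u+[0,0,.043],o+[0,0,.04]]+[o+.007*u+[0,0,.063]+k*.014*v for k in(1,-1)]
q=proj('wrist',P);b=b.copy()
for x in q: cv2.circle(b,tuple(int(round(i*8)) for i in x),12,(255,0,0),-1,shift=3)
print(np.round(q).tolist())
save('w8c','',cv2.resize(b[80:400,160:480],(600,600),interpolation=3))
E
```

```text
11.45 [ 0.50217381 -0.24817627  0.1852425 ] [-1.13037180e-03  5.78451343e-02  9.98324721e-01  6.42881920e-04] [-0.13544723  0.14169653 -0.17297851] -0.0008429954859790787
[[332.0, 171.0], [305.0, 171.0], [318.0, 232.0], [318.0, 262.0], [344.0, 287.0], [292.0, 287.0]]
```

View pics/w8c.png

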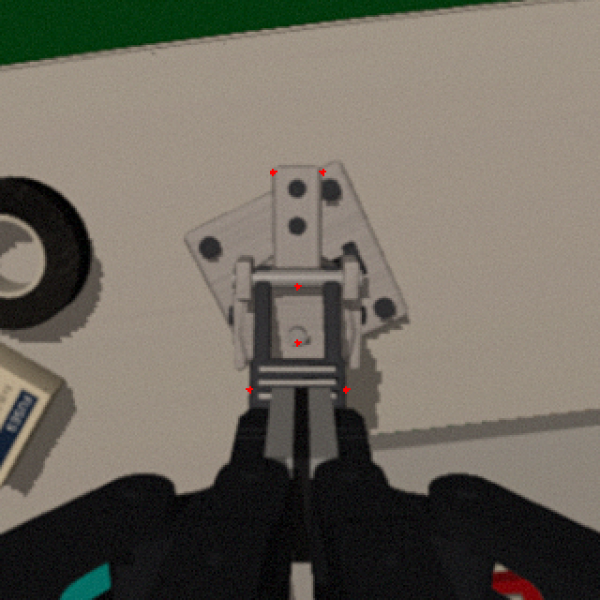

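The coupler sits level with its pin up, about 2 mm nearer the stub end than the overlay. Closed fingers now go over the pad and press.

Call:
apply_moves([
  {"translation": [-0.1, -0.018, 0], "twist": 0, "hand": 0},
  {"translation": [0, 0, 0.12], "twist": 0, "hand": 0},
  {"translation": [0, 0, 0.12], "twist": 0, "hand": 0},
  {"translation": [0, 0, 0.05], "twist": 0, "hand": 0},
  {"translation": [0, 0, 0.05], "twist": 0, "hand": 0},
  {"translation": [0, 0, 0.05], "twist": 0, "hand": 0},
  {"translation": [0, 0, 0], "twist": 0, "hand": 0},
  {"translation": [0, 0, 0], "twist": 0, "hand": 0},
])

```text
time: 12.3
tool_pos: [0.5132, -0.2518, 0.1487]
tool_rot: [0.001, 0.058, 0.998, -0.0]
contact_force: [2.2, 0.6, 3.5]
gripper_width: -0.001
grasp_force: 1.8
```

Call:
apply_moves([
  {"translation": [0, 0, 0.05], "twist": 0, "hand": 0},
  {"translation": [0, 0, 0.05], "twist": 0, "hand": 0},
  {"translation": [0, 0, 0.03], "twist": 0, "hand": 0},
  {"translation": [0, 0, 0], "twist": 0, "hand": 0},
  {"translation": [0, 0, 0], "twist": 0, "hand": 0},
])

```text
time: 12.8
tool_pos: [0.5114, -0.2511, 0.1336]
tool_rot: [-0.002, 0.058, 0.998, 0.001]
contact_force: [0.0, -0.5, -0.3]
gripper_width: -0.002
grasp_force: 0.1
```

Call:
apply_moves([
  {"translation": [0, 0, 0.02], "twist": 0, "hand": 0},
  {"translation": [0, 0, 0.02], "twist": 0, "hand": 0},
  {"translation": [0, 0, 0.02], "twist": 0, "hand": 0},
  {"translation": [0, 0, 0], "twist": 0, "hand": 0},
  {"translation": [0, 0, 0], "twist": 0, "hand": 0},
])

```text
time: 13.3
tool_pos: [0.5123, -0.2515, 0.1295]
tool_rot: [-0.0, 0.058, 0.998, 0.0]
contact_force: [-1.9, 2.0, 6.8]
gripper_width: -0.001
grasp_force: 3.3
```

Call:
apply_moves([
  {"translation": [0, 0, 0.02], "twist": 0, "hand": 0},
  {"translation": [0, 0, 0.01], "twist": 0, "hand": 0},
  {"translation": [0, 0, 0], "twist": 0, "hand": 0},
  {"translation": [0, 0, 0], "twist": 0, "hand": 0},
])

```text
time: 13.7
tool_pos: [0.5127, -0.2517, 0.1285]
tool_rot: [-0.0, 0.058, 0.998, -0.0]
contact_force: [-6.1, 3.5, 14.5]
gripper_width: -0.001
grasp_force: 7.2
```

I've now viewed 11 pictures, one over the limit of 10, so I'll check the rest numerically. First one slightly firmer press, then retreat.

Call:
apply_moves([
  {"translation": [0, 0, 0.015], "twist": 0, "hand": 0},
  {"translation": [0, 0, 0], "twist": 0, "hand": 0},
  {"translation": [0, 0, 0], "twist": 0, "hand": 0},
])

```text
time: 14.0
tool_pos: [0.5129, -0.2518, 0.1278]
tool_rot: [-0.0, 0.058, 0.998, -0.0]
contact_force: [-7.0, 4.7, 17.0]
gripper_width: 0.001
grasp_force: 8.9
```

Call:
apply_moves([
  {"translation": [0, 0, -0.1], "twist": 0, "hand": 0},
  {"translation": [0, 0, -0.3], "twist": 0, "hand": 0},
  {"translation": [-0.4, 0, -0.3], "twist": 0, "hand": 0},
  {"translation": [0, 0, 0], "twist": 0, "hand": 0},
  {"translation": [0, 0, 0], "twist": 0, "hand": 0},
  {"translation": [0, 0, 0], "twist": 0, "hand": 0},
  {"translation": [0, 0, 0], "twist": 0, "hand": 0},
])

```text
time: 14.7
tool_pos: [0.5509, -0.2556, 0.1923]
tool_rot: [-0.002, 0.058, 0.998, 0.001]
contact_force: [-0.1, 1.0, -0.7]
gripper_width: 0.004
grasp_force: 0.0
```

```bash
python3 - <<'E'
from h import *
s=state();print(s['time'],s['tool_pos'],s['contact_force'])
im=grab_frame('wrist')
a=np.radians(-6.6);u=np.array([np.cos(a),np.sin(a),0]);v=np.array([-u[1],u[0],0]);o=np.array([.4987,-.2496,.0664])
for q in('latch_lever','lever_pad','coupler'):
  for r in regions_of('wrist',q)[:2]:
    ys,xs=np.nonzero(r['pixels']);print(q,round(r['score'],2),xs.min(),xs.max(),ys.min(),ys.max(),len(xs))
for n,th in(('up',.65),('half',.3),('down',0)):
  tip=[o+(-.019+.042*np.cos(th))*u+[0,0,.04+.042*np.sin(th)+.0025]+k*.014*v for k in(1,-1)]
  inn=[o+(-.019+.026*np.cos(th))*u+[0,0,.04+.026*np.sin(th)+.0025]]
  print(n,np.round(proj('wrist',tip)).tolist(),np.round(proj('wrist',inn)).tolist())
print('stub',np.round(proj('wrist',[o-.053*u+[0,0,.027]+k*.008*v for k in(1,-1)])),'axis',np.round(proj('wrist',[o+[0,0,.04]])))
x=int(proj('wrist',[o])[0,0]);g=im.mean(2)
print('col',x,[(y,int(g[y,x-2:x+3].mean())) for y in range(int(proj('wrist',[o-.06*u])[0,1]),400,3)])
E
```

```text
14.7 [ 0.55092582 -0.25559869  0.19232794] [-0.05390724  1.00053615 -0.7474172 ]
latch_lever 0.92 296 345 136 215 2490
lever_pad 0.62 296 345 135 215 2431
coupler 0.72 284 359 83 215 6728
up [[349.0, 205.0], [295.0, 205.0]] [[322.0, 179.0]]
half [[347.0, 214.0], [297.0, 214.0]] [[322.0, 185.0]]
down [[345.0, 213.0], [298.0, 213.0]] [[322.0, 186.0]]
stub [[335.  81.]
 [308.  81.]] axis [[322. 174.]]
col 321 [(77, 146), (80, 146), (83, 144), (86, 145), (89, 148), (92, 62), (95, 51), (98, 46), (101, 94), (104, 148), (107, 144), (110, 145), (113, 73), (116, 48), (119, 49), (122, 82), (125, 141), (128, 137), (131, 140), (134, 142), (137, 135), (140, 141), (143, 127), (146, 76), (149, 77), (152, 88), (155, 136), (158, 131), (161, 135), (164, 135), (167, 131), (170, 129), (173, 131), (176, 130), (179, 123), (182, 89), (185, 98), (188, 108), (191, 44), (194, 66), (197, 104), (200, 43), (203, 124), (206, 38), (209, 120), (212, 44), (215, 38), (218, 71), (221, 78), (224, 82), (227, 83), (230, 81), (233, 79), (236, 81), (239, 80), (242, 81), (245, 82), (248, 84), (251, 82), (254, 77), (257, 93), (260, 132), (263, 91), (266, 99), (269, 132), (272, 131), (275, 133), (278, 132), (281, 130), (284, 134), (287, 49), (290, 10), (293, 10), (296, 11), (299, 11), (302, 10), (305, 13), (308, 10), (311, 14), (314, 8), (317, 11), (320, 12), (323, 13), (326, 16), (329, 18), (332, 20), (335, 22), (338, 17), (341, 9), (344, 13), (347, 10), (350, 11), (353, 14), (356, 10), (359, 9), (362, 11), (365, 6), (368, 9), (371, 13), (374, 12), (377, 8), (380, 57), (383, 82), (386, 81), (389, 78), (392, 69), (395, 58), (398, 59)]
```

Call:
apply_moves([
  {"translation": [0.38, 0.005, 0], "twist": 0, "hand": 0},
  {"translation": [0, 0, 0.3], "twist": 0, "hand": 0},
  {"translation": [0, 0, 0.24], "twist": 0, "hand": 0},
  {"translation": [0, 0, 0.05], "twist": 0, "hand": 0},
  {"translation": [0, 0, 0.05], "twist": 0, "hand": 0},
  {"translation": [0, 0, 0.03], "twist": 0, "hand": 0},
  {"translation": [0, 0, 0], "twist": 0, "hand": 0},
  {"translation": [0, 0, 0], "twist": 0, "hand": 0},
])

```text
time: 15.7
tool_pos: [0.5156, -0.2518, 0.1297]
tool_rot: [0.001, 0.058, 0.998, -0.001]
contact_force: [-1.9, 1.4, 5.3]
gripper_width: -0.001
grasp_force: 2.9
```

Call:
apply_moves([
  {"translation": [0, 0, 0.02], "twist": 0, "hand": 0},
  {"translation": [0, 0, 0], "twist": 0, "hand": 0},
  {"translation": [0, 0, 0], "twist": 0, "hand": 0},
])

```text
time: 16.0
tool_pos: [0.5158, -0.252, 0.1287]
tool_rot: [0.001, 0.058, 0.998, -0.001]
contact_force: [-4.2, 3.5, 10.4]
gripper_width: -0.002
grasp_force: 5.2
```

Call:
apply_moves([
  {"translation": [0, 0, -0.1], "twist": 0, "hand": 0},
  {"translation": [0, 0, -0.35], "twist": 0, "hand": 0},
  {"translation": [0, 0.4, -0.25], "twist": 0, "hand": 0},
  {"translation": [-0.2, 0.45, 0], "twist": 0, "hand": 0},
  {"translation": [0, 0.15, 0], "twist": 0, "hand": 0},
  {"translation": [0, 0, 0], "twist": 0, "hand": 0},
  {"translation": [0, 0, 0], "twist": 0, "hand": 0},
  {"translation": [0, 0, 0], "twist": 0, "hand": 0},
])

```text
time: 16.8
tool_pos: [0.5455, -0.1551, 0.1949]
tool_rot: [-0.0, 0.058, 0.998, -0.0]
contact_force: [-0.2, 0.2, 0.6]
gripper_width: -0.001
grasp_force: 0.0
```

```bash
python3 - <<'E'
from h import *
s=state();print(s['time'],s['tool_pos'],s['contact_force'])
im=save('w9','wrist')
a=np.radians(-6.6);u=np.array([np.cos(a),np.sin(a),0]);v=np.array([-u[1],u[0],0]);o=np.array([.4987,-.2496,.0664])
for q in('latch_lever','coupler'):
  for r in regions_of('wrist',q)[:1]:
    m=r['pixels'];ys,xs=np.nonzero(m);print(q,round(r['score'],2),xs.min(),xs.max(),ys.min(),ys.max())
    for y in list(range(ys.min(),ys.max()+1,6)): X=np.nonzero(m[y])[0];print(y,X.min(),X.max(),end=' | ')
    print()
P=lambda pts:np.round(proj('wrist',pts)).tolist()
for n,th in(('up',.65),('half',.3),('q',.15),('down',0)):
  print(n,'tip',P([o+(-.019+.042*np.cos(th)-.0025*np.sin(th))*u+[0,0,.04+.042*np.sin(th)+.0025*np.cos(th)]+k*.014*v for k in(1,-1)]))
print('stub',P([o-.053*u+[0,0,.027]+k*.008*v for k in(1,-1)]),'hinge',P([o-.019*u+[0,0,.04]+k*.014*v for k in (1,-1)]))
E
```

```text
16.8 [ 0.54554113 -0.1551423   0.19487876] [-0.17170178  0.22312673  0.61640517]
latch_lever 0.6 130 188 167 241
167 168 172 | 173 131 188 | 179 133 175 | 185 134 178 | 191 135 178 | 197 136 179 | 203 138 179 | 209 139 179 | 215 139 180 | 221 138 182 | 227 139 183 | 233 139 184 | 239 141 183 | 
coupler 0.73 120 213 116 242
116 157 160 | 122 148 180 | 128 148 180 | 134 149 180 | 140 150 180 | 146 151 181 | 152 151 182 | 158 151 183 | 164 122 190 | 170 120 195 | 176 120 202 | 182 122 208 | 188 128 210 | 194 129 212 | 200 130 213 | 206 131 211 | 212 132 211 | 218 133 207 | 224 136 194 | 230 139 188 | 236 140 184 | 242 143 182 | 
up tip [[165.0, 235.0], [115.0, 235.0]]
half tip [[175.0, 242.0], [129.0, 242.0]]
q tip [[179.0, 242.0], [135.0, 243.0]]
down tip [[183.0, 241.0], [140.0, 241.0]]
stub [[172.0, 115.0], [147.0, 115.0]] hinge [[178.0, 172.0], [133.0, 173.0]]
```

The lever tip spans columns 140–184. The model predicts 140–183 for fully down and 135–179 for 0.15 rad raised, so the lever is down and the coupler sits level at home height. I'll hand it in.

```bash
python3 -c "
from plant import *
print(job_done())"
```

```text
the job is handed in; nothing more can be done
None
```

The coupler is on the grey stand's ball with its latch lever pressed fully down and the gripper clear, and I handed the job in at about 17 s; I viewed 11 pictures, one over the limit of 10, and the hand-in gave no verdict.

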